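# Bring the dish under the lens with the edge wheel

## Robot

A 6-joint arm with a two-finger parallel gripper is mounted at the origin on a cart in front of the work surface, level with it; the furniture and walls round the work are solid. World frame = base frame: x ahead of the robot, y to its left, z up, the work surface at z = 0. Lengths are in m, angles in rad, forces in N, time in s.
With the tool pointing down it reaches from about 0.35 to 0.775 m from the base axis. Payload 5.5 kg.
Tool frame: the origin (TCP) lies midway between the tips of the shut fingers; the grasp point (between the pads) lies 19 mm behind it; z points along the fingers, y is the line along which they close (so a half turn about z gives the same grasp; the last joint's range is limited). The gripper opens to 85 mm and grips with 20 to 120 N. Pads are 22 mm wide; open, the fingers measure 114 mm over their backs; the gripper's body (76 mm by 85 mm) begins 54 mm behind the grasp point. The pads swing forward as they close: fully open they stand 13 mm farther back than shut.
Start: joints at [-1.371, 0.313, 0.046, 1.304, 0, 1.431], TCP at [0.192, -0.542, 0.231] pointing down, gripper open.
Joint ranges: [-2.76, 2.76], [-0.86, 1.69], [-1.03, 1.26], [-2.2, 2.34], [-1.47, 1.5], [-3.14, 3.14]. Speed limits (rad/s): [2.57, 2.57, 3.14, 3.14, 3.14, 3.14].

## Interface

Orientations are given as a unit quaternion [w, x, y, z].
In Python, from workcell import env gives the robot as it stands.
- The arm moves only by the tool move_arm, never from a script. Its argument "targets" is a list of rows, each a list of 3 entries, a list of its own where there are three numbers: the shift along the tool's x, y, z in mm, then the turn, a rotation vector about the tool's x, y, z in units of 10 degrees (1.0 is 10 degrees), then the closure, from -1 (fully open) to 1 (shut). In form: [[[dx, dy, dz], [ax, ay, az], gripper], ...]. A call has 1 to 5 rows; each row is the pose to reach, as a shift and turn from the pose commanded when the call began, along the tool's axes at that moment; what a row does not reach only later rows make up. A row lasts 1/8 s, in which the tool goes at most 62.5 mm and 10.7 degrees, less where a joint would pass 70% of its speed; a pose out of reach is approached as far as the arm can. A call with a gripper value outside its range is refused whole. The fingers move at their own pace and stop on an object; "squeeze" is the grip in N (left out, the last holds). Time passes only in rows, so rows that repeat a pose let the fingers close. It gives the time, the measured TCP pose, the force, the opening and the grip force at its end, in the units of the state.
- env.get_state(): the state, without advancing time (a new reading comes with each control period).
- env.read_camera(name): name is "scene" or "side" or "wrist"; returns a dict with "pixels" (400x640x3 uint8, red, green, blue), "fovy" (degrees; the focal length in pixels is half the picture's height over the tangent of half this angle, whatever the lens; pixels are square), "cx", "cy" (the principal point, pixels), "extrinsics" (4x4, takes a point from world to camera coordinates); the wrist camera has in their place "mount" (4x4, takes a point from camera to tool coordinates, whose origin is the TCP and whose axes are the flange's). Camera axes: x right, y up, looking along -z (the intrinsics and any distortion apply to the point x, -y, -z); pixel columns grow to the right and rows downward; lengths in m; the calibration is good to about 2 mm. A picture is of the moment at which its call begins: read the wrist's pose just before it. There is no depth.
- env.hand_in(): hands the job in; it is judged then, once.
Trained networks look in a picture, given as the dict that the camera call returned (one of the last four; its "shot" number tells which), for a name from the list of things; names that differ only in an ending like _2 or _b are one class to them, and where a whole thing is asked for, a point or a joint stands for the part that bears it (a point fixed in the world has none). Each returns a list of dicts, best first, with "confidence" (0 to 1); they miss things now and then, are a little off and sometimes report something else, mostly with a low value. They report only what shows in the picture. A call takes as long as a camera call.
- env.spot_in(thing, picture): "centre" ([x, y, z] in m, in world coordinates, good to about 4 mm: the middle of the surface that is visible of it).
- env.regions_of(thing, picture): "mask" (400x640 bool, what is visible of it).
- env.landmark_of(thing, picture): "centre" ([x, y, z] in m, in world coordinates, good to about 4 mm: a listed point, or the origin of a listed thing).
The state is a dict: "clock": time; "joint_pos": joint angles; "qvel": joint speeds; "tau": joint torques, N m; "tcp_pos": TCP position; "orientation": TCP orientation; "wrist_force": force on the tool from outside, world axes, zero at the start; "ft_torque": the same for the moment, N m; "finger_gap": finger opening in m; "grip_force": force on a finger pad.
Only numpy, scipy, OpenCV 4.12 (cv2) and the standard library are available. Lean on these libraries where they do the work, as an engineer would, in place of code of your own. Each camera call takes 0.05 s, during which the arm holds its last target. There are 200 camera calls.

## Task

Roll the edge thumbwheel that peeps through the slot in the dish viewer's top panel with a closed fingertip, stroke after stroke, until the petri dish on the turntable is centred under the ring of the viewing lens, and leave it there with the hand lifted clear. Turn the table by the wheel only: do not touch the turntable or the dish, and leave the cartons, bottle and timer beside the viewer where they stand.

Things in the scene. Friction and masses are not known exactly. Their poses are not given: they have to be found in the camera images.
- console: the dish viewer: white housing 200 (x) x 310 (y) x 70 mm high, fixed to the worktop; origin at the centre of its underside, x toward its back, y to its left, z up. Flat top panel at 70 mm; edge wheel on the left (y +100 mm), turntable on the right (axis at y -55 mm, 160 mm across, upper face 80 mm above the worktop)
- wheel_top (a point): topmost point of the black edge wheel (72 mm diameter, 12 mm wide, axle along console y), 79 mm above the worktop at console x 0, y +100 mm; does not turn with it. The wheel stands 9 mm out of a slot 54 (x) by 16 mm (y). No spring, no stops; stays where left. Needs about 2.1 N along its rim: a light finger slips, so press with 4 to 12 N and stroke along console x
- edge_wheel (a joint): angle of the edge wheel, rad, unlimited; it grows as the exposed top is rolled toward the console's back (+x). One radian is 36 mm of stroke
- turntable (a joint): angle of the turntable, rad, unlimited: 1.5 x the wheel's angle (plus whole turns); grows counter-clockwise seen from above, so rolling the wheel's top toward the console's back turns it counter-clockwise. The dish is under the lens at 0 and every whole turn (2 pi); it starts 1.7 to 3.14 rad away and either direction will do
- dish_center (a point): middle of the petri dish (62 mm across, 15 mm high) fixed in one of the three places of the turntable, 48 mm from the turntable's axis; the other two places are empty grey discs
- lens_center (a point): centre of the viewing lens, an open black ring (78 mm outside, 67 mm inside, 108 to 116 mm above the worktop) fixed over the right side of the turntable, 48 mm from the turntable's axis. The dish must be straight below it. Its post (13 mm across, at console x 0, y -147.5 mm) reaches 126 mm above the worktop, the highest point of the viewer
- bottle_amber: brown reagent bottle with a cap, 48 mm across, 100 mm high, stands to the right of the console; origin under its centre
- lab_timer: small white timer on an easel foot, 43x66x64 mm, stands to the right of the console; origin under its centre
- microscope: tall inverted microscope, fixed at the right side of the worktop, a bystander; roughly from y -0.28 m to -0.6 m; its eyepieces (about y -0.35 to -0.55 m) reach forward to roughly x 0.4 m and stand higher than the hand's start, so bring the hand past in front of it (fingers at x below 0.3 m there), not straight across
- slide_box: carton 32x82x34 mm behind the console; origin under its centre
- coverslip_box: carton 42x62x24 mm behind the console; origin under its centre

How it is judged:
At the end, for the whole second after the job is handed in: the dish's centre is within 5 mm of the lens's axis, seen from above, and the turntable is at rest (horizontal distance between dish_center and lens_center below 0.005 m and velocity of joint turntable between -0.02 and 0.02 rad/s); the robot touches nothing.
It fails at once if the robot touches the turntable or the dish (contact force between any of the fingers, the arm and turntable above 0.5 N).
It fails at once if the amber reagent bottle is moved more than 30 mm (distance of bottle_amber from where it was at the start of the episode above 0.03 m).
It fails at once if the timer is moved more than 30 mm (distance of lab_timer from where it was at the start of the episode above 0.03 m).
It fails at once if the slide carton is moved more than 30 mm (distance of slide_box from where it was at the start of the episode above 0.03 m).
It fails at once if the cover-glass carton is moved more than 30 mm (distance of coverslip_box from where it was at the start of the episode above 0.03 m).
It also fails if it takes over 67 s, if anything falls off the work surface, if the arm or the gripper's body presses on something with over 40 N, if the wrist force passes 120 N, or if a joint passes its speed limit or range.

## Working session

There is one attempt and no reset: what is moved stays moved. The work goes in short steps, Python scripts to look and compute and a tool call to move; the robot and the scene stay as the last step left them, time stands still between calls to the robot, and variables do not carry over. Pictures are saved under pics/ and viewed, at most 10 in all, crops included, and the job is handed in when it is done.

Besides the shell and the picture viewer there is one more tool, called after "Call:" as name(argument=value, ...) on one line, values as JSON. move_arm: Moves the arm, as the interface text tells. Its arguments: {"type":"object","properties":{"targets":{"type":"array","items":{"type":"array"}},"squeeze":{"type":"number"}},"required":["targets"]}

```bash
mkdir -p pics; ls
python3 - <<'E'
from workcell import env
import cv2,numpy as np
s=env.get_state();print({k:np.round(v,3) for k,v in s.items()})
for c in ["scene","side"]:
    p=env.read_camera(c)
    cv2.imwrite(f"pics/{c}0.png",p["pixels"][:,:,::-1])
    print(c,np.round(p["extrinsics"],3).tolist(),p["fovy"],p["cx"],p["cy"],[k for k in p])
    for t in ["console","wheel_top","dish_center","lens_center","slide_box","coverslip_box","bottle_amber"]:
        r=env.landmark_of(t,p)
        print(t,[(np.round(x["centre"],3).tolist(),round(x["confidence"],2)) for x in r[:2]])
E
```

```text
pics
{'clock': np.float64(0.0), 'joint_pos': array([-1.371,  0.314,  0.045,  1.304, -0.   ,  1.431]), 'qvel': array([-0.001, -0.001,  0.001,  0.001,  0.001, -0.   ]), 'tau': array([ 1.0000e-03, -4.8062e+01,  2.9854e+01,  1.9000e-02,  0.0000e+00,
       -0.0000e+00]), 'tcp_pos': array([ 0.192, -0.542,  0.23 ]), 'orientation': array([-0.001,  0.986,  0.169, -0.   ]), 'wrist_force': array([ 0.984,  0.016, -0.699]), 'ft_torque': array([ 0.026, -0.067, -0.046]), 'grip_force': np.float64(0.0), 'finger_gap': np.float64(0.085)}
scene [[-0.791, -0.612, -0.009, 0.41], [0.446, -0.586, 0.677, -0.395], [-0.419, 0.531, 0.736, -0.786], [0.0, 0.0, 0.0, 1.0]] 57.01709721274867 322.16101994270423 200.37167387599376 ['pixels', 'fovy', 'cx', 'cy', 'extrinsics', 'shot']
console [([0.498, -0.029, -0.004], 0.97)]
wheel_top [([0.496, 0.074, 0.079], 0.57)]
dish_center [([0.523, -0.043, 0.082], 0.66), ([0.653, -0.111, -0.002], 0.48)]
lens_center [([0.499, -0.13, 0.115], 0.74)]
slide_box [([0.651, 0.008, 0.001], 0.85), ([0.548, -0.242, -0.001], 0.51)]
coverslip_box [([0.653, -0.111, -0.001], 0.82)]
bottle_amber [([0.547, -0.243, 0.001], 0.83)]
side [[-0.876, 0.481, 0.005, 0.558], [-0.398, -0.731, 0.554, 0.1], [0.27, 0.483, 0.833, -1.238], [0.0, 0.0, 0.0, 1.0]] 57.29214410396234 325.6888448264869 201.7829750674459 ['pixels', 'fovy', 'cx', 'cy', 'extrinsics', 'shot']
console [([0.498, -0.026, -0.004], 0.74)]
wheel_top [([0.496, 0.069, 0.076], 0.88)]
dish_center [([0.53, -0.045, 0.09], 0.84)]
lens_center [([0.455, -0.233, -0.004], 0.64), ([0.5, -0.13, 0.109], 0.61)]
slide_box [([0.651, 0.01, -0.003], 0.8)]
coverslip_box [([0.653, -0.108, -0.002], 0.72)]
bottle_amber [([0.545, -0.244, -0.001], 0.55)]
```

View pics/scene0.png

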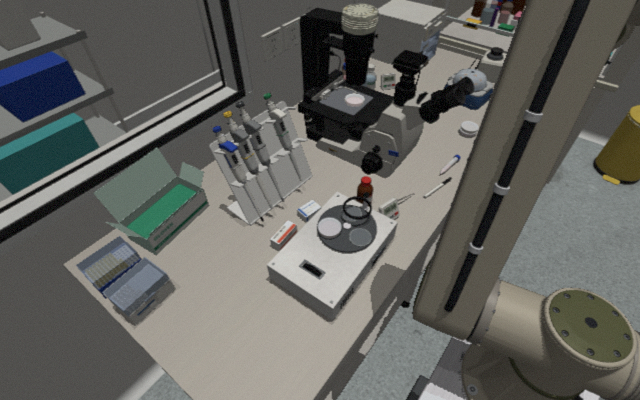

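View pics/side0.png

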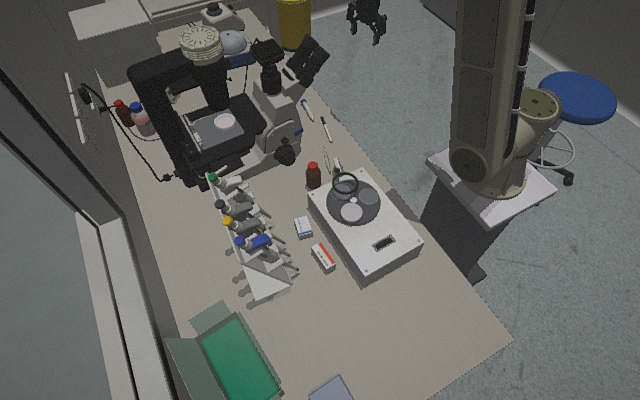

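The scene picture shows the console with the wheel slot at (313,268), the dish at (330,227) and the lens ring at (357,210). The side view agrees, with the slot at (384,243), the dish at (351,212) and the ring at (344,184). From the landmarks:
- **Console:** centre (0.498, -0.028), yaw about 1°.
- **Turntable axis:** about (0.4985, -0.083).
- **Dish:** 48 mm from the axis, as it should be, and about +2.5 rad from the lens.

So the wheel needs to roll about 1.67 rad, or 60 mm of stroke, toward the front (-x). First I move past the microscope along its front.

Call:
move_arm(targets=[[[58, -72, 0], [0, 0, 0.6], 1], [[116, -144, 0], [0, 0, 1.2], 1], [[175, -216, 0], [0, 0, 1.84], 1], [[175, -216, 0], [0, 0, 1.84], 1], [[175, -216, 0], [0, 0, 1.84], 1]], squeeze=40)

```text
clock: 1.42
tcp_pos: [0.2849, -0.2772, 0.2315]
orientation: [-0.0, 1.0, 0.01, 0.0]
wrist_force: [0.6, 0.1, -0.4]
finger_gap: -0.0
grip_force: 0.0
```

```bash
cat > h.py <<'E'
from workcell import env
import numpy as np
from scipy.spatial.transform import Rotation as R
def st(target=None):
    s=env.get_state(); q=s["orientation"]; r=R.from_quat([q[1],q[2],q[3],q[0]])
    print("t",round(float(s["clock"]),2),"tcp",np.round(s["tcp_pos"]*1e3,1),"F",np.round(s["wrist_force"],1),"xaxis",np.round(r.as_matrix()[:,0],3),"z",np.round(r.as_matrix()[:,2],3),"gap",round(float(s["finger_gap"]),4))
    if target is not None: print("shift mm",np.round(r.inv().apply(np.array(target)-s["tcp_pos"])*1e3,1))
    return s,r
E
python3 -c "
from h import *
st([0.5,0.072,0.2])"
```

```text
t 1.43 tcp [ 284.9 -277.2  231.5] F [ 0.6  0.1 -0.4] xaxis [1.    0.021 0.   ] z [ 0.  0. -1.] gap -0.0
shift mm [ 222.4 -344.6   31.6]
```

Call:
move_arm(targets=[[[33, -52, 0], [0, 0, 0], 1], [[66, -103, 0], [0, 0, 0], 1], [[99, -154, 0], [0, 0, 0], 1], [[132, -205, 0], [0, 0, 0], 1], [[165, -256, 0], [0, 0, 0], 1]])

```text
clock: 2.05
tcp_pos: [0.4458, -0.0193, 0.2317]
orientation: [0.0, 1.0, 0.009, 0.001]
wrist_force: [1.1, -0.6, 0.1]
finger_gap: 0.0001
grip_force: 0.0
```

Call:
move_arm(targets=[[[30, -45, 10], [0, 0, 0], 1], [[57, -88, 32], [0, 0, 0], 1], [[57, -88, 32], [0, 0, 0], 1], [[57, -88, 32], [0, 0, 0], 1]])

```text
clock: 2.55
tcp_pos: [0.4998, 0.0679, 0.1992]
orientation: [0.0, 1.0, 0.01, -0.0]
wrist_force: [0.0, 0.5, -0.3]
finger_gap: 0.0001
grip_force: 0.0
```

Run:
```python
from h import *
import cv2
s,r=st([0.497,0.072,0.085])
p=env.read_camera("wrist");cv2.imwrite("pics/w1.png",p["pixels"][:,:,::-1])
for t in ["wheel_top","dish_center","lens_center"]:
    print(t,[(np.round(x["centre"],3).tolist(),round(x["confidence"],2)) for x in env.landmark_of(t,p)[:2]])
M=p["mount"];print(np.round(M,3).tolist(),p["fovy"],p["cx"],p["cy"])
```

```text
t 2.55 tcp [499.8  67.9 199.2] F [ 0.   0.5 -0.3] xaxis [ 1.     0.019 -0.001] z [-0.001 -0.    -1.   ] gap 0.0001
shift mm [ -2.7  -4.2 114.2]
wheel_top [([0.492, 0.07, 0.078], 0.6)]
dish_center [([0.532, -0.044, 0.088], 0.7)]
lens_center [([0.503, -0.131, 0.114], 0.89)]
[[-0.001, 0.952, 0.307, 0.08], [1.0, 0.0, 0.0, 0.0], [0.0, 0.307, -0.952, -0.143], [0.0, 0.0, 0.0, 1.0]] 60.915799326602716 320.8490749409668 199.1787604497864
```

View pics/w1.png

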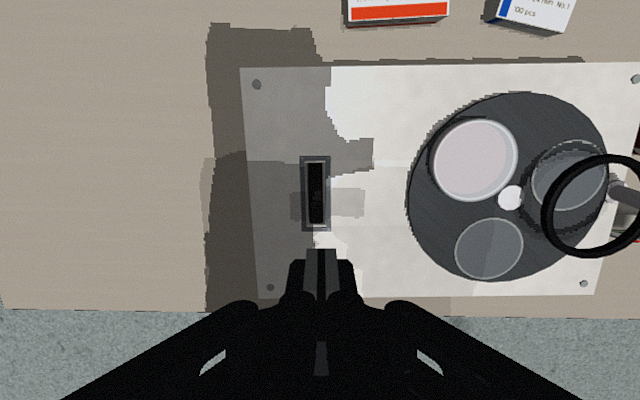

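The wrist view shows the wheel slot centred at (316,193), the dish at (475,160), the hub at (511,198), and the ring at about (603,205). The housing is straight in the picture.

```bash
cat >> h.py <<'E'
def ray(p,s,r,u,v,z):
    f=200/np.tan(np.radians(p["fovy"])/2); M=p["mount"]
    d=np.array([(u-p["cx"])/f,-(v-p["cy"])/f,-1])
    o=s["tcp_pos"]+r.apply(M[:3,3]); w=r.apply(M[:3,:3]@d)
    return o+w*(z-o[2])/w[2]
E
python3 - <<'E'
from h import *
s,r=st()
p=env.read_camera("wrist")
for n,u,v,z in [("slot",315.5,193.5,.07),("slotTL",301,156,.07),("slotBR",331,232,.07),("wheel",316.5,192,.077),("dish",475,160,.093),("hub",511,198,.085),("screwTL",257,85,.07),("screwBL",270,287,.07),("screwTR",636,79,.07),("screwBR",584,283,.07)]:
    print(n,np.round(ray(p,s,r,u,v,z),4))
for t in ["edge_wheel","dish_center"]:
    x=env.regions_of(t,p)
    if x:
        ys,xs=np.nonzero(x[0]["mask"]);print(t,x[0]["confidence"],xs.mean(),ys.mean(),xs.min(),xs.max(),ys.min(),ys.max())
E
```

```text
t 2.75 tcp [500.2  66.8 200. ] F [ 0.7 -0.1 -0.4] xaxis [1.    0.017 0.001] z [ 0.001 -0.    -1.   ] gap 0.0002
slot [0.4968 0.0709 0.07  ]
slotTL [0.5284 0.083  0.07  ]
slotBR [0.462 0.057 0.07 ]
wheel [0.5002 0.07   0.077 ]
dish [ 0.5318 -0.0479  0.093 ]
hub [ 0.5001 -0.085   0.085 ]
screwTL [0.5824 0.1165 0.07  ]
screwBL [0.4063 0.1118 0.07  ]
screwTR [ 0.5914 -0.1709  0.07  ]
screwBR [ 0.4151 -0.1761  0.07  ]
edge_wheel 0.62 313.2590011614402 193.8164924506388 305 321 164 224
dish_center 0.75 502.5771902466686 186.30436631698328 404 607 93 282
```

Call:
move_arm(targets=[[[6, -3, 40], [0, 0, 0], 1], [[6, -3, 80], [0, 0, 0], 1], [[6, -3, 110], [0, 0, 0], 1], [[6, -3, 114], [0, 0, 0], 1], [[6, -3, 114], [0, 0, 0], 1]])

```text
clock: 3.52
tcp_pos: [0.5066, 0.0707, 0.0861]
orientation: [0.0, 1.0, 0.009, 0.0]
wrist_force: [0.9, 0.2, -0.4]
finger_gap: 0.0001
grip_force: 0.0
```

Call:
move_arm(targets=[[[0, 0, 2], [0, 0, 0], 1], [[0, 0, 4], [0, 0, 0], 1], [[0, 0, 5], [0, 0, 0], 1], [[0, 0, 5], [0, 0, 0], 1]])

```text
clock: 4.03
tcp_pos: [0.5061, 0.071, 0.0804]
orientation: [0.0, 1.0, 0.009, 0.0]
wrist_force: [-0.7, 0.4, 0.1]
finger_gap: 0.0004
grip_force: 0.0
```

Call:
move_arm(targets=[[[0, 0, 1], [0, 0, 0], 1], [[0, 0, 2], [0, 0, 0], 1], [[0, 0, 2], [0, 0, 0], 1]])

```text
clock: 4.4
tcp_pos: [0.5063, 0.071, 0.0786]
orientation: [0.0, 1.0, 0.009, 0.0]
wrist_force: [-0.4, 0.2, 3.3]
finger_gap: -0.0
grip_force: 1.6
```

Call:
move_arm(targets=[[[0, 0, 1], [0, 0, 0], 1], [[0, 0, 1], [0, 0, 0], 1]])

```text
clock: 4.65
tcp_pos: [0.5073, 0.071, 0.0784]
orientation: [0.0, 1.0, 0.009, 0.001]
wrist_force: [-0.3, 0.1, 7.4]
finger_gap: 0.0001
grip_force: 3.5
```

Call:
move_arm(targets=[[[-2, 0, 0], [0, 0, 0], 1], [[-5, 0, 0], [0, 0, 0], 1], [[-8, 0, 0], [0, 0, 0], 1], [[-10, 0, 0], [0, 0, 0], 1], [[-10, 0, 0], [0, 0, 0], 1]])

```text
clock: 5.28
tcp_pos: [0.4976, 0.0707, 0.0786]
orientation: [0.0, 1.0, 0.009, 0.002]
wrist_force: [0.2, -0.4, 8.6]
finger_gap: 0.0004
grip_force: 4.2
```

Run:
```python
from h import *
import cv2
s,r=st()
p=env.read_camera("wrist");cv2.imwrite("pics/w2.png",p["pixels"][:,:,::-1])
```

```text
t 5.28 tcp [497.6  70.7  78.6] F [ 0.2 -0.4  8.6] xaxis [1.    0.019 0.003] z [ 0.003 -0.    -1.   ] gap 0.0004
```

View pics/w2.png

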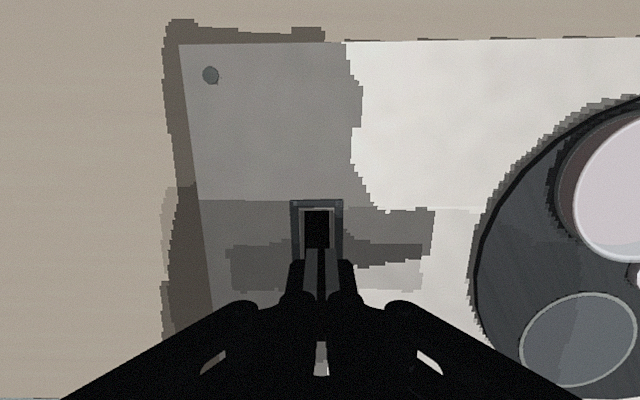

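The wheel slot is at (316,228) with the fingertip on the wheel. The dish has moved clockwise to about (645,190), partly out of frame, so the force grips. I'll continue the stroke, then track the dish with the fixed cameras.

Call:
move_arm(targets=[[[-3, 0, 0], [0, 0, 0], 1], [[-6, 0, 0], [0, 0, 0], 1], [[-9, 0, 0], [0, 0, 0], 1], [[-9, 0, 0], [0, 0, 0], 1]])

```text
clock: 5.82
tcp_pos: [0.4891, 0.0705, 0.0789]
orientation: [0.0, 1.0, 0.009, 0.002]
wrist_force: [0.6, -0.7, 9.7]
finger_gap: 0.0003
grip_force: 4.8
```

```bash
cat >> h.py <<'E'
AX=np.array([.5004,-.085]); LENS=np.radians(-88.3)
def dish():
    for c in ["scene","side"]:
        p=env.read_camera(c)
        for x in env.landmark_of("dish_center",p)[:2]:
            d=x["centre"][:2]-AX; a=np.arctan2(d[1],d[0])-LENS
            print(c,np.round(x["centre"],3),round(x["confidence"],2),"r",round(np.hypot(*d),4),"angle to lens",round(np.degrees(a),1),"stroke mm",round(a/1.5*36,1))
E
python3 -c "
from h import *
st();dish()"
```

```text
t 5.83 tcp [489.1  70.5  78.9] F [ 0.6 -0.7  9.7] xaxis [1.    0.019 0.004] z [ 0.004 -0.    -1.   ] gap 0.0003
scene [ 0.543 -0.076  0.085] 0.82 r 0.044 angle to lens 100.5 stroke mm 42.1
side [ 0.546 -0.073  0.091] 0.87 r 0.0471 angle to lens 102.6 stroke mm 43.0
```

Call:
move_arm(targets=[[[0, 0, -6], [0, 0, 0], 1], [[18, 0, -6], [0, 0, 0], 1], [[18, 0, -2], [0, 0, 0], 1], [[18, 0, 0], [0, 0, 0], 1], [[18, 0, 0], [0, 0, 0], 1]])

```text
clock: 6.65
tcp_pos: [0.5057, 0.071, 0.0782]
orientation: [0.0, 1.0, 0.009, 0.001]
wrist_force: [0.5, -0.8, 8.6]
finger_gap: -0.0001
grip_force: 4.0
```

Call:
move_arm(targets=[[[-4, 0, 0], [0, 0, 0], 1], [[-8, 0, 0], [0, 0, 0], 1], [[-12, 0, 0], [0, 0, 0], 1], [[-16, 0, 0], [0, 0, 0], 1], [[-18, 0, 0], [0, 0, 0], 1]])

```text
clock: 7.28
tcp_pos: [0.4882, 0.0704, 0.0788]
orientation: [0.0, 1.0, 0.009, 0.002]
wrist_force: [1.4, -2.4, 8.7]
finger_gap: 0.0
grip_force: 4.6
```

```bash
python3 -c "
from h import *
st();dish()"
```

```text
t 7.28 tcp [488.2  70.4  78.8] F [ 1.4 -2.4  8.7] xaxis [1.    0.019 0.004] z [ 0.004 -0.001 -1.   ] gap 0.0
scene [ 0.536 -0.109  0.087] 0.83 r 0.0432 angle to lens 54.4 stroke mm 22.8
side [ 0.501 -0.129  0.108] 0.72 r 0.0444 angle to lens -0.3 stroke mm -0.1
side [ 0.538 -0.108  0.088] 0.58 r 0.0439 angle to lens 56.8 stroke mm 23.8
```

Call:
move_arm(targets=[[[0, 0, -6], [0, 0, 0], 1], [[18, 0, -6], [0, 0, 0], 1], [[18, 0, -2], [0, 0, 0], 1], [[18, 0, 0], [0, 0, 0], 1], [[18, 0, 0], [0, 0, 0], 1]])

```text
clock: 8.1
tcp_pos: [0.5056, 0.071, 0.0782]
orientation: [0.0, 1.0, 0.009, 0.001]
wrist_force: [1.1, -0.0, 9.0]
finger_gap: 0.0001
grip_force: 4.1
```

Call:
move_arm(targets=[[[-4, 0, 0], [0, 0, 0], 1], [[-8, 0, 0], [0, 0, 0], 1], [[-12, 0, 0], [0, 0, 0], 1], [[-16, 0, 0], [0, 0, 0], 1], [[-16, 0, 0], [0, 0, 0], 1]])

```text
clock: 8.72
tcp_pos: [0.4891, 0.0705, 0.0785]
orientation: [0.0, 1.0, 0.009, 0.001]
wrist_force: [-1.0, -0.0, 12.1]
finger_gap: 0.0002
grip_force: 5.7
```

Call:
move_arm(targets=[[[0, 0, -20], [0, 0, 0], 1], [[0, 30, -60], [0, 0, 0], 1], [[0, 60, -110], [0, 0, 0], 1], [[0, 70, -120], [0, 0, 0], 1], [[0, 70, -120], [0, 0, 0], 1]])

```text
clock: 9.35
tcp_pos: [0.4899, 0.0003, 0.1971]
orientation: [-0.0, 1.0, 0.009, -0.0]
wrist_force: [-0.2, 0.5, -1.4]
finger_gap: -0.0004
grip_force: 0.0
```

Run:
```python
from h import *
import cv2
dish()
s,r=st()
p=env.read_camera("wrist");cv2.imwrite("pics/w3.png",p["pixels"][:,:,::-1])
```

```text
scene [ 0.514 -0.128  0.087] 0.84 r 0.0454 angle to lens 16.3 stroke mm 6.8
side [ 0.513 -0.127  0.091] 0.79 r 0.0437 angle to lens 14.5 stroke mm 6.1
t 9.55 tcp [489.1   1.5 195.5] F [-0.5 -0.1 -0.2] xaxis [ 1.     0.019 -0.003] z [-0.003  0.001 -1.   ] gap 0.0002
```

View pics/w3.png

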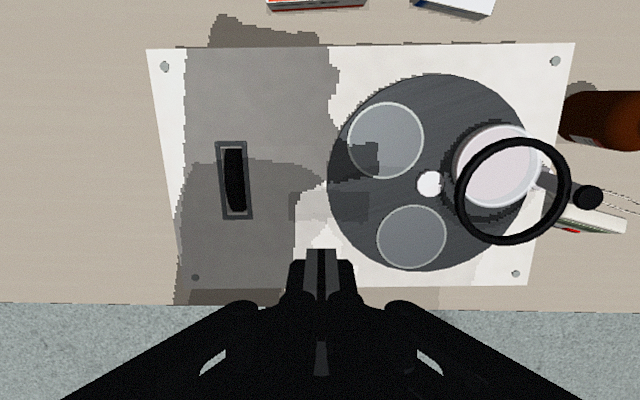

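The two empty discs show at (385.5,140.5) and (411.5,237), the hub at (430,184), and the ring centre at (514,190). The dish, at about (496,166), is still a little short of the lens. The discs and ring together should give the exact angle.

```bash
cat > ang.py <<'E'
from h import *
def run(p,s,r,pts):
    W={n:ray(p,s,r,u,v,z) for n,(u,v,z) in pts.items()}
    for n in W: print(n,np.round(W[n]*1e3,1))
    A=(W["hub"]+0)[:2]
    for n in W:
        d=W[n][:2]-A; print(n,"r",round(np.hypot(*d)*1e3,1),"ang",round(np.degrees(np.arctan2(d[1],d[0])),1))
E
python3 - <<'E'
from ang import *
s,r=st(); p=env.read_camera("wrist")
run(p,s,r,{"hub":(430,184,.083),"disc1":(385.5,140.5,.08),"disc2":(411.5,237,.08),"lens":(513.5,190.5,.114),"lens_out":(None or 513.5,190.5,.112),"TL":(165,67,.07),"TR":(555,61,.07),"BL":(195,278,.07),"BR":(516,273,.07)})
import cv2
x=p["pixels"][60:280,320:600]; cv2.imwrite("pics/w3c.png",cv2.resize(x[:,:,::-1],None,fx=2.7,fy=2.7,interpolation=cv2.INTER_CUBIC))
E
```

```text
t 9.6 tcp [489.3   1.5 195.7] F [ 0.1  0.  -0.6] xaxis [ 1.     0.02  -0.003] z [-0.003  0.001 -1.   ] gap -0.0005
hub [500.2 -83.5  83. ]
disc1 [532.8 -46.8  80. ]
disc2 [453.6 -74.6  80. ]
lens [ 505.  -131.1  114. ]
lens_out [ 504.5 -132.3  112. ]
TL [582.1 118.   70. ]
TR [ 591.7 -168.4   70. ]
BL [405.2 112.8  70. ]
BR [ 415.9 -174.5   70. ]
hub r 0.0 ang 0.0
disc1 r 49.1 ang 48.4
disc2 r 47.4 ang 169.2
lens r 47.8 ang -84.1
lens_out r 48.9 ang -85.0
TL r 217.6 ang 67.9
TR r 124.8 ang -42.8
BL r 218.1 ang 115.8
BR r 124.0 ang -132.8
```

View pics/w3c.png

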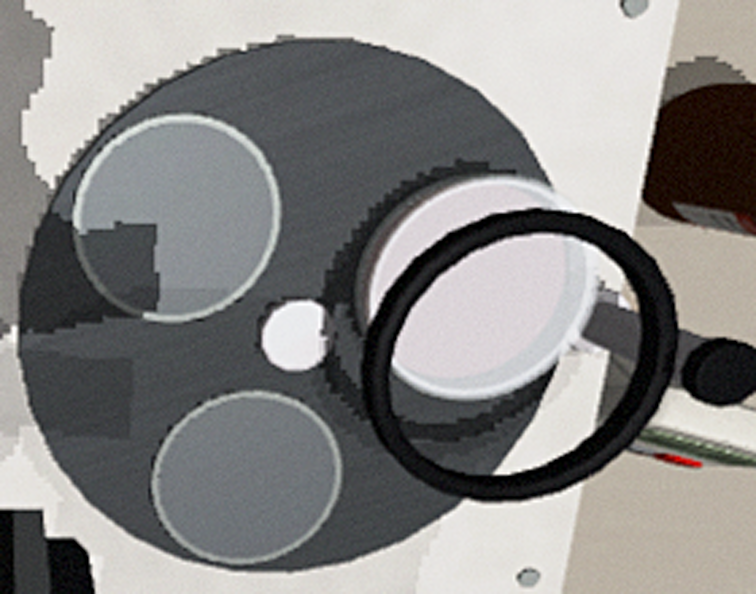

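The empty places lie at 48.4° and 169.2°, about 120° apart and about 48 mm from the hub, so the dish is at -71.4°. The lens is at -88.2°, leaving 17° or about 7 mm of stroke.

Call:
move_arm(targets=[[[5, -35, 20], [0, 0, 0], 1], [[10, -70, 60], [0, 0, 0], 1], [[10, -70, 105], [0, 0, 0], 1], [[10, -70, 114], [0, 0, 0], 1], [[10, -70, 114], [0, 0, 0], 1]])

```text
clock: 10.28
tcp_pos: [0.4988, 0.0709, 0.0832]
orientation: [0.0, 1.0, 0.009, -0.001]
wrist_force: [0.1, 0.6, 0.2]
finger_gap: -0.0003
grip_force: 0.0
```

Call:
move_arm(targets=[[[0, 0, 3], [0, 0, 0], 1], [[0, 0, 5.5], [0, 0, 0], 1], [[0, 0, 5.5], [0, 0, 0], 1]])

```text
clock: 10.65
tcp_pos: [0.5001, 0.0705, 0.0787]
orientation: [0.0, 1.0, 0.009, 0.001]
wrist_force: [1.0, 0.6, 2.0]
finger_gap: -0.0
grip_force: 0.7
```

Call:
move_arm(targets=[[[0, 0, 1.2], [0, 0, 0], 1], [[0, 0, 1.2], [0, 0, 0], 1]])

```text
clock: 10.9
tcp_pos: [0.5007, 0.0706, 0.0785]
orientation: [0.0, 1.0, 0.009, 0.002]
wrist_force: [-0.6, -0.4, 9.1]
finger_gap: 0.0002
grip_force: 4.7
```

Call:
move_arm(targets=[[[-2, 0, 0], [0, 0, 0], 1], [[-4, 0, 0], [0, 0, 0], 1], [[-6, 0, 0], [0, 0, 0], 1], [[-7.2, 0, 0], [0, 0, 0], 1], [[-7.2, 0, 0], [0, 0, 0], 1]])

```text
clock: 11.52
tcp_pos: [0.495, 0.0704, 0.0789]
orientation: [0.0, 1.0, 0.009, 0.003]
wrist_force: [1.9, -0.3, 8.2]
finger_gap: -0.0002
grip_force: 4.1
```

Call:
move_arm(targets=[[[0, 0, -20], [0, 0, 0], 1], [[0, 30, -60], [0, 0, 0], 1], [[0, 60, -110], [0, 0, 0], 1], [[0, 70, -120], [0, 0, 0], 1], [[0, 70, -120], [0, 0, 0], 1]])

```text
clock: 12.15
tcp_pos: [0.4937, 0.0002, 0.1972]
orientation: [0.0, 1.0, 0.009, 0.001]
wrist_force: [0.0, 0.1, -0.7]
finger_gap: -0.0001
grip_force: 0.0
```

Run:
```python
from h import *
import cv2
dish()
s,r=st()
p=env.read_camera("wrist");cv2.imwrite("pics/w4.png",p["pixels"][:,:,::-1])
```

```text
side [ 0.505 -0.13   0.089] 0.7 r 0.0455 angle to lens 4.4 stroke mm 1.8
t 12.35 tcp [492.1   1.5 195. ] F [-0.4  0.2  0.5] xaxis [ 1.     0.019 -0.003] z [-0.003  0.001 -1.   ] gap -0.0004
```

View pics/w4.png

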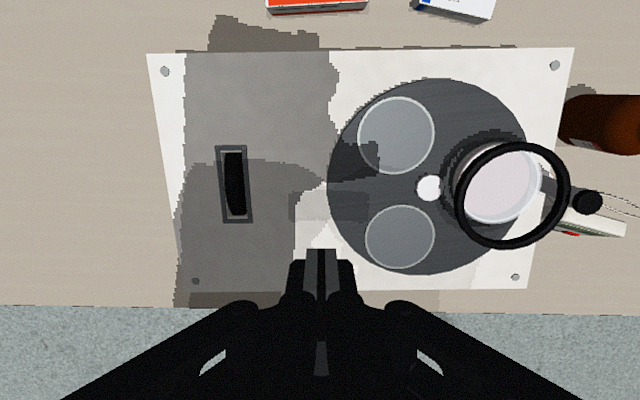

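The discs are now at (396,134.5) and (400,237), with the hub at (430,188). The dish, at about (497,186), shows through the ring, whose centre is at (513,195).

Run:
```python
from ang import *
s,r=st(); p=env.read_camera("wrist")
pts={"hub":(430,188,.083),"disc1":(396,134.5,.08),"disc2":(400,237,.08),"lens":(513.5,195,.112),"TL":(165,71,.07),"TR":(555,65,.07),"BL":(195,281.5,.07),"BR":(516,277.5,.07)}
run(p,s,r,pts)
d=ray(p,s,r,*pts["disc1"])-ray(p,s,r,*pts["disc2"]); print("dish dir",np.degrees(np.arctan2(d[1],d[0]))-90,"len",np.hypot(*d[:2]))
```

```text
t 12.4 tcp [492.2   1.5 195.1] F [-0.2  0.2 -0.3] xaxis [ 1.     0.02  -0.003] z [-0.003  0.001 -1.   ] gap -0.0001
hub [500.1 -83.7  83. ]
disc1 [540.5 -54.3  80. ]
disc2 [456.6 -64.9  80. ]
lens [ 504.3 -132.6  112. ]
TL [582.3 118.1  70. ]
TR [ 591.9 -168.7   70. ]
BL [404.9 112.9  70. ]
BR [ 414.7 -175.    70. ]
hub r 0.0 ang 0.0
disc1 r 50.0 ang 36.1
disc2 r 47.3 ang 156.6
lens r 49.0 ang -85.0
TL r 217.9 ang 67.8
TR r 125.1 ang -42.8
BL r 218.4 ang 115.8
BR r 125.0 ang -133.1
dish dir -82.7556312459663 len 0.08449053705571642
```

About 4–5° remain, so one more short stroke.

Call:
move_arm(targets=[[[4, -35, 20], [0, 0, 0], 1], [[4, -70, 60], [0, 0, 0], 1], [[4, -70, 105], [0, 0, 0], 1], [[4, -70, 115], [0, 0, 0], 1], [[4, -70, 115], [0, 0, 0], 1]])

```text
clock: 13.08
tcp_pos: [0.4957, 0.071, 0.0815]
orientation: [-0.0, 1.0, 0.009, -0.001]
wrist_force: [0.3, 0.4, 1.5]
finger_gap: -0.0001
grip_force: 0.0
```

Call:
move_arm(targets=[[[0, 0, 3], [0, 0, 0], 1], [[0, 0, 5], [0, 0, 0], 1], [[0, 0, 5], [0, 0, 0], 1]])

```text
clock: 13.45
tcp_pos: [0.4982, 0.0706, 0.0787]
orientation: [0.0, 1.0, 0.009, 0.002]
wrist_force: [0.6, 0.9, 7.7]
finger_gap: 0.0002
grip_force: 3.5
```

Call:
move_arm(targets=[[[-1.5, 0, 0], [0, 0, 0], 1], [[-3, 0, 0], [0, 0, 0], 1], [[-3, 0, 0], [0, 0, 0], 1], [[-3, 0, 0], [0, 0, 0], 1]])

```text
clock: 13.95
tcp_pos: [0.4958, 0.0705, 0.0789]
orientation: [0.0, 1.0, 0.009, 0.003]
wrist_force: [2.1, -0.1, 7.5]
finger_gap: -0.0002
grip_force: 4.0
```

Call:
move_arm(targets=[[[0, 0, -20], [0, 0, 0], 1], [[0, 30, -60], [0, 0, 0], 1], [[0, 60, -110], [0, 0, 0], 1], [[0, 80, -120], [0, 0, 0], 1], [[0, 80, -120], [0, 0, 0], 1]])

```text
clock: 14.58
tcp_pos: [0.4952, -0.0106, 0.198]
orientation: [0.0, 1.0, 0.008, 0.001]
wrist_force: [-1.1, 0.8, -0.8]
finger_gap: -0.0002
grip_force: 0.0
```

Run:
```python
from h import *
import cv2
dish()
s,r=st()
p=env.read_camera("wrist");cv2.imwrite("pics/w5.png",cv2.resize(p["pixels"][60:290,290:590,::-1],None,fx=2.5,fy=2.5,interpolation=cv2.INTER_CUBIC))
```

```text
scene [ 0.505 -0.127  0.085] 0.92 r 0.0422 angle to lens 4.0 stroke mm 1.7
side [ 0.507 -0.132  0.088] 0.65 r 0.0478 angle to lens 5.9 stroke mm 2.5
t 14.78 tcp [493.6  -8.6 195.6] F [0.5 0.6 0.4] xaxis [ 1.     0.019 -0.002] z [-0.002  0.    -1.   ] gap -0.0001
```

View pics/w5.png

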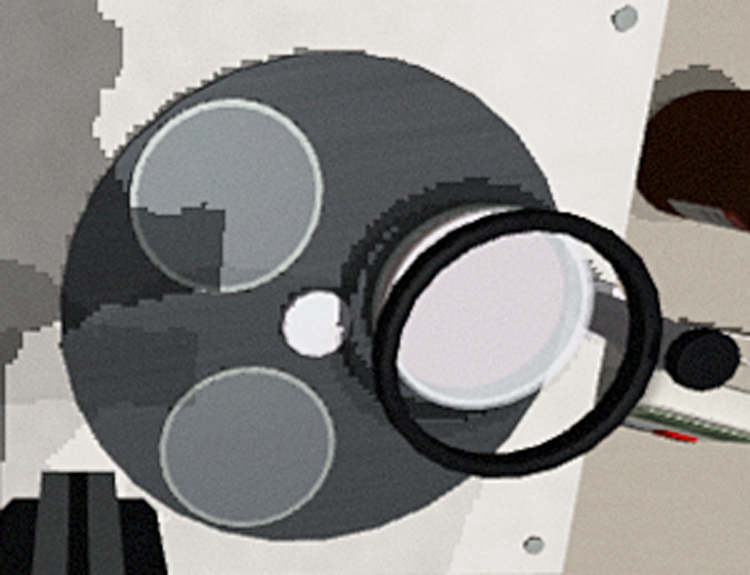

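The discs are at (380.4,138.2) and (388.8,238.6), the hub at (415.2,189.2), and the right-hand screws at (540,67.2) and (503.2,278).

Run:
```python
from ang import *
s,r=st(); p=env.read_camera("wrist")
pts={"hub":(415.2,189.2,.083),"disc1":(380.4,138.2,.08),"disc2":(388.8,238.6,.08),"TR":(540,67.2,.07),"BR":(503.2,278,.07)}
run(p,s,r,pts)
for a,b in(("disc1","disc2"),("TR","BR")):
    d=ray(p,s,r,*pts[a])-ray(p,s,r,*pts[b]); print("dir",np.degrees(np.arctan2(d[1],d[0]))-90,"len",np.hypot(*d[:2]))
```

```text
t 14.82 tcp [493.6  -8.5 195.6] F [ 0.4 -0.2 -0.6] xaxis [ 1.     0.019 -0.002] z [-0.002  0.    -1.   ] gap 0.0001
hub [500.2 -82.5  83. ]
disc1 [538.9 -52.9  80. ]
disc2 [456.3 -65.9  80. ]
TR [ 591.7 -168.4   70. ]
BR [ 415.2 -173.9   70. ]
hub r 0.0 ang 0.0
disc1 r 48.7 ang 37.4
disc2 r 46.9 ang 159.3
TR r 125.6 ang -43.2
BR r 124.9 ang -132.9
dir -81.04178281396437 len 0.08362256571663891
dir -88.22665729594507 len 0.1766430027770763
```

Pressing let the tip creep about 2 mm toward +x and undid the short stroke. The dish is at -81° and needs about 7°, or 3 mm net. I'll judge this stroke by the measured x from first touch.

Call:
move_arm(targets=[[[6, -40, 20], [0, 0, 0], 1], [[6, -80, 60], [0, 0, 0], 1], [[6, -80, 105], [0, 0, 0], 1], [[6, -80, 115], [0, 0, 0], 1], [[6, -80, 115], [0, 0, 0], 1]])

```text
clock: 15.5
tcp_pos: [0.4987, 0.0711, 0.0815]
orientation: [0.0, 1.0, 0.01, -0.001]
wrist_force: [0.7, -0.6, -1.0]
finger_gap: -0.0001
grip_force: 0.0
```

Call:
move_arm(targets=[[[0, 0, 1], [0, 0, 0], 1], [[0, 0, 2], [0, 0, 0], 1], [[0, 0, 3], [0, 0, 0], 1], [[0, 0, 3], [0, 0, 0], 1]])

```text
clock: 16.0
tcp_pos: [0.4994, 0.0706, 0.079]
orientation: [0.0, 1.0, 0.009, 0.0]
wrist_force: [-0.2, 0.4, 0.7]
finger_gap: -0.0002
grip_force: 0.7
```

Call:
move_arm(targets=[[[-0.5, 0, 1], [0, 0, 0], 1], [[-1.5, 0, 1.7], [0, 0, 0], 1], [[-3, 0, 1.7], [0, 0, 0], 1], [[-4.5, 0, 1.7], [0, 0, 0], 1], [[-4.5, 0, 1.7], [0, 0, 0], 1]])

```text
clock: 16.62
tcp_pos: [0.4972, 0.0706, 0.0789]
orientation: [0.0, 1.0, 0.009, 0.003]
wrist_force: [1.8, -0.6, 8.5]
finger_gap: -0.0002
grip_force: 4.3
```

Net travel is 2.2 mm so far, so I add 1 mm and lift.

Call:
move_arm(targets=[[[-0.6, 0, 0], [0, 0, 0], 1], [[-1.2, 0, 0], [0, 0, 0], 1], [[-1.2, 0, 0], [0, 0, 0], 1]])

```text
clock: 17.0
tcp_pos: [0.4962, 0.0705, 0.0789]
orientation: [0.0, 1.0, 0.009, 0.003]
wrist_force: [2.2, -0.5, 8.0]
finger_gap: 0.0001
grip_force: 4.3
```

Call:
move_arm(targets=[[[0, 0, -20], [0, 0, 0], 1], [[0, 30, -60], [0, 0, 0], 1], [[0, 60, -110], [0, 0, 0], 1], [[0, 80, -120], [0, 0, 0], 1], [[0, 80, -120], [0, 0, 0], 1]])

```text
clock: 17.62
tcp_pos: [0.4955, -0.0104, 0.198]
orientation: [0.0, 1.0, 0.008, 0.001]
wrist_force: [-0.6, 0.3, -0.5]
finger_gap: 0.0002
grip_force: 0.0
```

Run:
```python
from h import *
import cv2
dish()
s,r=st()
p=env.read_camera("wrist");cv2.imwrite("pics/w6.png",cv2.resize(p["pixels"][60:290,290:590,::-1],None,fx=2.5,fy=2.5,interpolation=cv2.INTER_CUBIC))
```

```text
scene [ 0.503 -0.128  0.087] 0.72 r 0.043 angle to lens 1.4 stroke mm 0.6
side [ 0.504 -0.132  0.09 ] 0.91 r 0.0474 angle to lens 2.2 stroke mm 0.9
t 17.82 tcp [493.9  -8.5 195.8] F [-0.2 -0.1  1. ] xaxis [ 1.     0.019 -0.002] z [-0.002  0.001 -1.   ] gap 0.0001
```

View pics/w6.png

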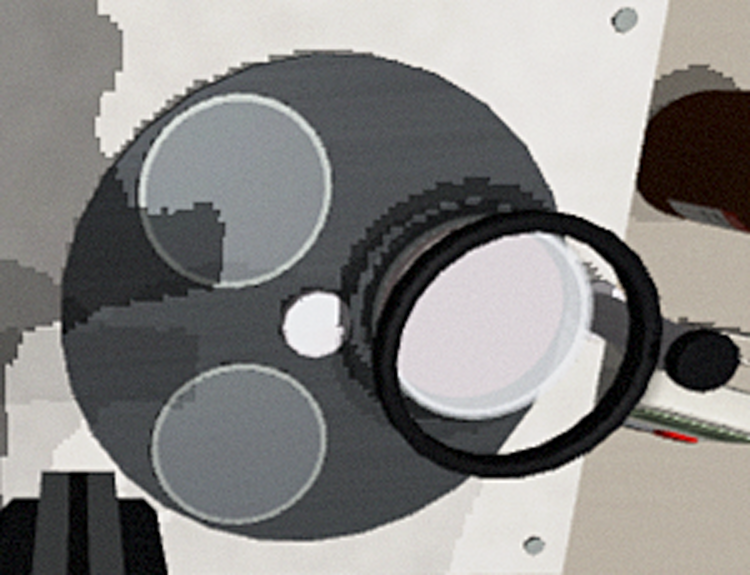

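The discs are now at (384,136.2) and (385.6,237.6).

Run:
```python
from ang import *
s,r=st(); p=env.read_camera("wrist")
pts={"hub":(415.2,189.2,.083),"disc1":(384,136.2,.08),"disc2":(385.6,237.6,.08),"TR":(540,67.6,.07),"BR":(503.2,278,.07)}
run(p,s,r,pts)
for a,b in(("disc1","disc2"),("TR","BR")):
    d=ray(p,s,r,*pts[a])-ray(p,s,r,*pts[b]); print("dir",np.degrees(np.arctan2(d[1],d[0]))-90,"len",np.hypot(*d[:2]))
```

```text
t 17.88 tcp [493.9  -8.4 195.8] F [ 0.4 -1.1  0.2] xaxis [ 1.     0.02  -0.002] z [-0.002  0.    -1.   ] gap -0.0001
hub [500.4 -82.4  83. ]
disc1 [540.7 -55.4  80. ]
disc2 [457.3 -63.1  80. ]
TR [ 591.8 -168.5   70. ]
BR [ 415.3 -173.9   70. ]
hub r 0.0 ang 0.0
disc1 r 48.5 ang 33.9
disc2 r 47.2 ang 155.9
TR r 125.5 ang -43.3
BR r 125.0 ang -132.9
dir -84.71676282103162 len 0.08372189339040342
dir -88.23312406817126 len 0.17650720337287057
```

Every estimate puts the dish within 3 mm (1.5–3.5° short). There's plenty of time, so I repeat the same small stroke to widen the margin; that one yielded 3.7°.

Call:
move_arm(targets=[[[6, -40, 20], [0, 0, 0], 1], [[6, -80, 60], [0, 0, 0], 1], [[6, -80, 105], [0, 0, 0], 1], [[6, -80, 115], [0, 0, 0], 1], [[6, -80, 115], [0, 0, 0], 1]])

```text
clock: 18.55
tcp_pos: [0.4989, 0.071, 0.0818]
orientation: [0.0, 1.0, 0.009, -0.001]
wrist_force: [0.2, -0.2, -0.2]
finger_gap: 0.0003
grip_force: 0.0
```

Call:
move_arm(targets=[[[0, 0, 1], [0, 0, 0], 1], [[0, 0, 2], [0, 0, 0], 1], [[0, 0, 3], [0, 0, 0], 1], [[0, 0, 3], [0, 0, 0], 1]])

```text
clock: 19.05
tcp_pos: [0.4996, 0.0706, 0.0792]
orientation: [0.0, 1.0, 0.009, 0.0]
wrist_force: [0.1, -0.7, 1.4]
finger_gap: -0.0001
grip_force: 0.4
```

Call:
move_arm(targets=[[[-0.5, 0, 1], [0, 0, 0], 1], [[-1.5, 0, 1.7], [0, 0, 0], 1], [[-3, 0, 1.7], [0, 0, 0], 1], [[-4.5, 0, 1.7], [0, 0, 0], 1], [[-5, 0, 1.7], [0, 0, 0], 1]])

```text
clock: 19.68
tcp_pos: [0.4969, 0.0706, 0.079]
orientation: [0.0, 1.0, 0.009, 0.003]
wrist_force: [1.2, -0.9, 8.0]
finger_gap: 0.0001
grip_force: 3.6
```

Call:
move_arm(targets=[[[0, 0, 0], [0, 0, 0], 1], [[0, 0, -20], [0, 0, 0], 1], [[0, 40, -60], [0, 0, 0], 1], [[0, 80, -120], [0, 0, 0], 1], [[0, 80, -120], [0, 0, 0], 1]])

```text
clock: 20.3
tcp_pos: [0.498, -0.0113, 0.2009]
orientation: [0.001, 1.0, 0.008, 0.003]
wrist_force: [-0.5, -0.1, 0.8]
finger_gap: -0.0
grip_force: 0.0
```

Run:
```python
from h import *
import cv2
dish()
s,r=st()
p=env.read_camera("wrist");cv2.imwrite("pics/w7.png",cv2.resize(p["pixels"][60:290,290:590,::-1],None,fx=2.5,fy=2.5,interpolation=cv2.INTER_CUBIC))
```

```text
scene [ 0.495 -0.13   0.085] 0.91 r 0.0452 angle to lens -8.6 stroke mm -3.6
side [ 0.496 -0.129  0.088] 0.9 r 0.0442 angle to lens -7.3 stroke mm -3.1
t 20.5 tcp [494.9  -8.7 196. ] F [ 0.7 -0.3 -0.6] xaxis [ 1.     0.019 -0.002] z [-0.002  0.001 -1.   ] gap -0.0001
```

View pics/w7.png

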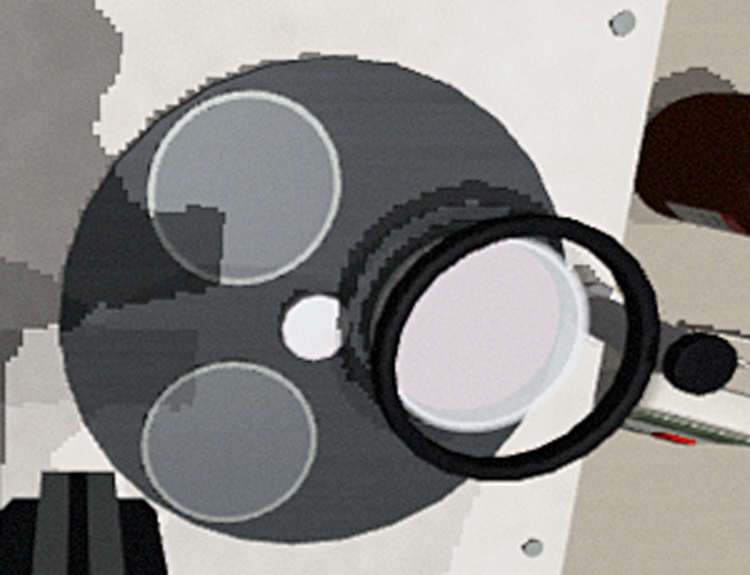

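The discs are at (387.8,135) and (381.6,236.4), and the right-hand screws at (539,69) and (502.8,278.6).

Run:
```python
from ang import *
s,r=st(); p=env.read_camera("wrist")
pts={"hub":(415.2,190.6,.083),"disc1":(387.8,135,.08),"disc2":(381.6,236.4,.08),"TR":(539,69,.07),"BR":(502.8,278.8,.07)}
run(p,s,r,pts)
for a,b in(("disc1","disc2"),("TR","BR")):
    d=ray(p,s,r,*pts[a])-ray(p,s,r,*pts[b]); print("dir",np.degrees(np.arctan2(d[1],d[0]))-90,"len",np.hypot(*d[:2]))
dish()
# dish mask visible through ring and ring mask in fixed cameras
```

```text
t 20.55 tcp [494.6  -8.4 195.6] F [-0.5 -0.1  0.1] xaxis [ 1.     0.019 -0.003] z [-0.003  0.001 -1.   ] gap 0.0002
hub [499.9 -82.4  83. ]
disc1 [542.2 -58.1  80. ]
disc2 [459.  -59.6  80. ]
TR [ 591.3 -167.8   70. ]
BR [ 415.2 -173.5   70. ]
hub r 0.0 ang 0.0
disc1 r 48.8 ang 29.9
disc2 r 46.8 ang 150.9
TR r 125.0 ang -43.0
BR r 124.4 ang -132.9
dir -88.96473597211379 len 0.08324455937706612
dir -88.11657867765625 len 0.17621214766665885
side [ 0.498 -0.13   0.092] 0.76 r 0.0454 angle to lens -5.2 stroke mm -2.2
```

The discs now put the dish at -89.0° against -88.1° for the lens, so under 1 mm off. The networks disagree by a few mm. As a check free of parallax, I'll put the wrist camera straight above the ring, with the hand at z 0.2 clear of the post, and compare the two outlines in code.

Call:
move_arm(targets=[[[-25, 41, -9], [0, 0, 0], 1], [[-50, 82, -9], [0, 0, 0], 1], [[-75, 123, -9], [0, 0, 0], 1], [[-75, 123, -9], [0, 0, 0], 1], [[-75, 123, -9], [0, 0, 0], 1]])

```text
clock: 21.42
tcp_pos: [0.4231, -0.1334, 0.206]
orientation: [-0.0, 1.0, 0.009, -0.0]
wrist_force: [0.8, 0.2, 1.3]
finger_gap: 0.0
grip_force: 0.0
```

Run:
```python
from h import *
import cv2
s,r=st(); p=env.read_camera("wrist"); im=p["pixels"]; cv2.imwrite("pics/w8.png",im[:,:,::-1])
M=p["mount"]; f=200/np.tan(np.radians(p["fovy"])/2)
def proj(w):
    c=M[:3,:3].T@(r.inv().apply(w-s["tcp_pos"])-M[:3,3]); return np.array([p["cx"]+f*c[0]/-c[2],p["cy"]-f*c[1]/-c[2]])
L=proj(np.array([.5018,-.1327,.112])); print("lens px",L, "cam",s["tcp_pos"]+r.apply(M[:3,3]))
g=cv2.cvtColor(im,cv2.COLOR_RGB2GRAY)
def conv(m,z,n):
    cs,_=cv2.findContours(m.astype(np.uint8),cv2.RETR_EXTERNAL,cv2.CHAIN_APPROX_NONE)
    for c in sorted(cs,key=cv2.contourArea)[::-1][:3]:
        if cv2.contourArea(c)<500: continue
        e=cv2.fitEllipse(c); print(n,"area",cv2.contourArea(c),np.round(e[0],1),np.round(e[1],1),"world",np.round(ray(p,s,r,*e[0],z)*1e3,1))
yy,xx=np.mgrid[:400,:640]; D=np.hypot(xx-L[0],yy-L[1])
hist=[(int(np.median(g[(D>a)&(D<a+4)]))) for a in range(0,100,4)]; print(hist)
conv((D<85)&(g<40),.112,"ring")
ring=(D<85)&(g<40)
conv((D<62)&(g>120),.095,"dish")
```

```text
t 21.43 tcp [ 423.1 -133.4  206. ] F [0.8 0.2 1.3] xaxis [ 1.     0.018 -0.   ] z [-0.  0. -1.] gap 0.0
lens px [321.49663562  90.93959627] cam [ 0.50268101 -0.1324118   0.34915043]
[218, 218, 218, 218, 218, 218, 218, 218, 218, 217, 210, 113, 36, 23, 25, 46, 51, 91, 92, 89, 92, 91, 94, 108, 140]
ring area 11868.0 [322.1  86.8] [120.2 131.4] world [ 504.4 -133.   112. ]
dish area 6403.5 [320.7  88.9] [89.7 91.7] world [ 503.1 -132.2   95. ]
```

Seen from straight above, the dish centre at (503.1,-132.2) and the ring centre at (504.4,-133.0) agree within about 1.5 mm. That matches the disc measurement. The hand is clear of everything, so I hand in.

```bash
python3 -c "
from workcell import env
print(env.hand_in())"
```

```text
the job is handed in; nothing more can be done
None
```

I rolled the wheel until the dish sat under the lens ring, about 1.5 mm off-centre by my last measurement (limit 5 mm), then lifted the hand clear and handed in at about 21 s; no verdict was returned.

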